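Refit the dice popper's plunger knob and hold it down

ROBOT

A 7-joint arm with a two-finger parallel gripper is mounted at the origin on the work surface. World frame = base frame: x ahead of the robot, y to its left, z up, the work surface at z = 0. Lengths are in mm, angles in rad, forces in N, time in s.
With the tool pointing down it reaches from about 425 to 950 mm from the base axis. Payload 4.7 kg.
Tool frame: the origin (TCP) lies on the mounting face of the last link; the fingertips stand 182 mm ahead of it and the grasp point (between the pads) lies 164 mm ahead of it (r.finger_overhang is the distance from the TCP to the fingertips, in mm); z points along the fingers, y is the direction in which the jaws open and shut (so a half turn about z gives the same grasp; the last joint's range is limited). The gripper opens to 87 mm and grips with 3 to 60 N. Pads are 19 mm wide; open, the fingers measure 117 mm over their backs; the gripper's body (75 mm by 190 mm) begins 51 mm behind the grasp point.
Start: joints at [-1.213, 0.469, -0.049, 1.532, 0.024, 1.141, -0.082], TCP at [254.591, 625.151, 404.773] pointing down, gripper open.
Joint ranges: [-2.59, 2.59], [-0.33, 1.99], [-1.39, 1.29], [0.1, 2.45], [-1.04, 4.18], [0.21, 1.99], [-2.66, 2.66]. Speed limits (rad/s): [2.57, 2.57, 3.14, 3.14, 3.14, 3.14, 3.14].

INTERFACE

Orientations are given as [roll, pitch, yaw] about the fixed x, y, z axes, in that order (R = Rz(yaw) Ry(pitch) Rx(roll)).
In Python, from plant import r gives the robot as it stands.
- The arm moves only by the tool jog_arm, never from a script. Its argument "commands" is a list of rows, each a list of 3 entries, a list of its own where there are three numbers: the closure, from 0 (fully open) to 1 (shut), then the shift along the tool's x, y, z in cm, then the turn about the tool's z in degrees. A call has 1 to 5 rows; each row shifts and turns the commanded pose from where the row before left it, along the tool's axes as they then stand; what a row does not reach is not made up. A row lasts 1/12 s, in which the tool goes at most 41.7 mm and 7.16 degrees, less where a joint would pass 70% of its speed; a pose out of reach is approached as far as the arm can. A call with a gripper value outside its range is refused whole. The fingers move at their own pace and stop on an object; "grip_force" is the grip in N (left out, the last holds). Time passes only in rows, so rows that do not move let the fingers close. It gives the time, the measured TCP pose, the force and the opening at its end, in the units of the state.
- r.sense(): the state, without advancing time (a new reading comes with each control period).
- r.capture(name): name is "scene" or "top"; returns a dict with "img" (420x560x3 uint8, red, green, blue), "fx", "fy", "cx", "cy" (pixels), "eye" and "rotation" of the camera in the world. Camera axes: x right, y down, z forward; pixel columns grow to the right and rows downward; lengths in mm; the calibration is good to about 2 mm. A picture is of the moment at which its call begins. There is no depth.
- r.job_done(): hands the job in, once; it reports no verdict.
The state is a dict: "time": time; "joints": joint angles; "qvel": joint speeds; "effort": joint torques, N m; "eef_pos": TCP position; "tool_rot": TCP orientation; "contact_force": force on the tool from outside, world axes, zero at the start; "ft_torque": the same for the moment, N m; "gripper_width": finger opening in mm.
Only numpy, scipy, OpenCV 4.12 (cv2) and the standard library are available. Lean on these libraries where they do the work, as an engineer would, in place of code of your own. Each camera call takes 0.05 s, during which the arm holds its last target.

TASK

The knob has come off the dice popper's plunger post. Pick it up, turn it so that its D-shaped bore matches the flat on the post, push it fully home, then keep pressing so that the plunger is held right down against its spring; finish while the hand is still pressing the knob down, do not let go. Leave the glass bowl, the teaspoon and the stack of checkers where they are.

Things in the scene. Friction and masses are not known exactly. Their poses are not given: they have to be found in the camera images.
- popper: Dice popper, fixed: white plastic base 210 (x) x 110 (y) mm, flat deck 32 mm above the table. Origin: centre of the underside, z up. A clear dome (radius 46, top 77 mm above the table) is at the -x end (centre x = -50 mm); the bare plunger post is at the +x end, on the centre line, x = +65 mm.
- post_tip (a point): Centre of the plunger post's top, 58 mm above the table at rest; moves down with the post. Upright metal D-post, cannot turn, 14 mm diameter, one flat 2 mm from its axis facing the popper's +x (straight away from the dome). Stands 26 mm above the deck; top 4 mm taper in by 3 mm all round. Axes parallel to the popper's: x points out of the flat.
- post (a joint): Plunger travel in m: 0 at rest (up), 0.008 fully pressed on a hard stop. Spring: about 5 N to start moving, about 12 N at full travel; it comes back up when let go.
- knob: Loose black plastic knob, about 40 g, upright, bore down. Origin: centre of its underside on the bore's axis; z up, x to its nose. Round skirt 40 mm across, 0 to 20 mm high; on it a bar grip 36 mm long (x), 12 mm thick (y), from 20 to 42 mm height. Fully home, its underside is 10 mm above the deck with the plunger up, 2 mm with it fully down.
- knob_seat (a point): Centre of the ceiling of the knob's blind D-bore, 16 mm above its underside; meets post_tip when fully home. Bore: 16 mm diameter, 16 mm deep, its flat on the knob's +x (nose) side, 3 mm from the axis. 1 mm play all round; it enters only with the nose pointing the way the post's flat faces, away from the dome, within about 8 degrees.
- knob_nose (a point): Tip of the pointer nose that sticks out of the knob's skirt: 10 mm wide, at 10 to 18 mm height; the tip is 34 mm from the knob's axis (its +x), 14 mm above its underside.
- bowl: Bystander: loose glass bowl, about 116 mm across and 50 mm high; origin at the centre of its underside.
- teaspoon: Bystander: loose steel teaspoon 140 mm long lying along its x; origin at the middle, underside.
- checker0: Bystander: lowest of a stack of four loose checkers, 32 mm across, 8 mm thick each (stack 32 mm high); origin at the centre of its underside.
- checker3: Bystander: the top checker of that stack; origin at the centre of its underside.
Things that resemble listed ones, but are neither listed nor needed, are in the scene too. Of the things that look like the knob, the largest one is meant.

How it is judged (in metres and radians):
On the way:
1. the knob is fully home on the D-post, nose away from the dome (distance between knob_seat and post_tip below 0.003 m and x of knob_nose in the frame of post_tip above 0.028 m and angle between knob's own z axis and vertical below 0.12 rad), for 0.2 s.
At the end, for the whole second after the job is handed in: Through the last second the knob is fully home on the post (bore ceiling within 3 mm of the post's tip, nose pointing the way the flat faces, tilted less than about 7 degrees), the plunger is held down at least 6.2 of its 8 mm, and the fingers are still on the knob (over 2 N) (all of step 1 and value of joint post above 0.0062 m and contact force between the fingers and knob above 2 N); the arm keeps its last pose, push and grip.
It fails at once if the bowl is moved over 30 mm (distance of bowl from where it was at the start of the episode above 0.03 m).
It fails at once if the teaspoon is moved over 30 mm (distance of teaspoon from where it was at the start of the episode above 0.03 m).
It fails at once if the checkers are moved over 30 mm (distance of any of checker0, checker3 from where it was at the start of the episode above 0.03 m).
It also fails if it takes over 42 s, if anything falls off the work surface, if the arm or the gripper's body presses on something with over 40 N, if the wrist force passes 120 N, or if a joint passes its speed limit or range.

## Working session

There is one attempt and no reset: what is moved stays moved. The work goes in short steps, Python scripts to look and compute and a tool call to move; the robot and the scene stay as the last step left them, time stands still between calls to the robot, and variables do not carry over. Pictures are saved under pics/ and viewed, and the job is handed in when it is done.

Besides the shell and the picture viewer there is one more tool, called after "Emit:" as name([rows], argument=value, ...), one row to a line, values as JSON. jog_arm: Moves the arm, as the interface text tells. Its arguments: {"type":"object","properties":{"commands":{"type":"array","items":{"type":"array"}},"grip_force":{"type":"number"}},"required":["commands"]}

```bash
mkdir -p pics; ls
python3 - <<'E'
from plant import r
import cv2,pickle
s=r.sense();print({k:s[k] for k in('time','eef_pos','tool_rot','contact_force','gripper_width')}, r.finger_overhang)
d={}
for n in('scene','top'):
    c=r.capture(n);d[n]=c
    cv2.imwrite(f'pics/{n}0.png',cv2.cvtColor(c['img'],cv2.COLOR_RGB2BGR))
    print(n,c['fx'],c['fy'],c['cx'],c['cy'],c['eye'],c['rotation'])
pickle.dump(d,open('d0.pkl','wb'))
E
```

```text
pics
{'time': 0.0, 'eef_pos': array([254.48994466, 624.9220305 , 403.69542925]), 'tool_rot': array([-3.13965981e+00,  1.01308607e-04,  2.75486647e+00]), 'contact_force': array([ 0.6403461 , -0.0340223 ,  0.16056886]), 'gripper_width': 87.01656841025557} 182.2
scene 456.43725378826167 456.43725378826167 275.13206186126416 212.15927202442566 [1124.10195871  101.4553245   831.37833899] [-2.51075671  0.014468    1.97115148]
top 453.1445205700728 453.1445205700728 281.50849727783407 211.05403358080025 [ 530.470282   -116.13808341 1087.20614814] [-3.06097401e+00 -1.38057039e-03 -1.58788252e+00]
```

View pics/scene0.png

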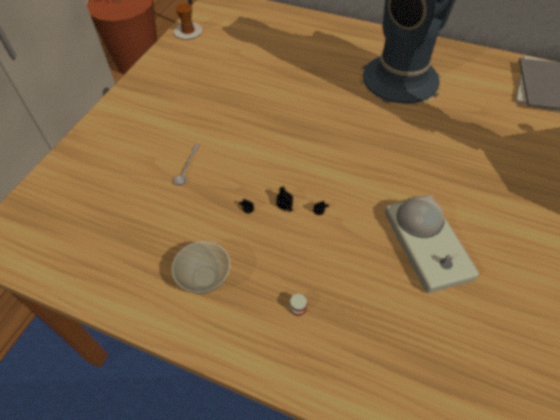

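View pics/top0.png

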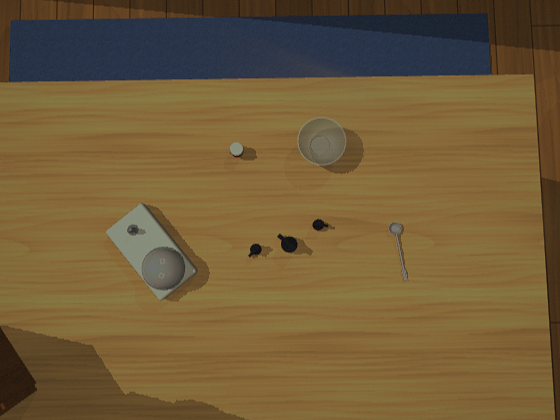

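The scene view shows three black knob-like things at (247,207), (285,199) and (320,208). In the top view they are at about (319,225), (289,243) and (256,249). The middle one is the largest and fits the description, which I'll confirm in a crop. The popper is at top (150,250), with its post at (133,230) and dome at (162,268).

```bash
cat > h.py <<'E'
import numpy as np,cv2,pickle
from scipy.spatial.transform import Rotation as R
def rot(c):
    a=np.array(c['rotation']); return a if a.shape==(3,3) else R.from_euler('xyz',a).as_matrix()
def ray(c,p):
    d=rot(c)@np.array([(p[0]-c['cx'])/c['fx'],(p[1]-c['cy'])/c['fy'],1.]); return np.array(c['eye'],float),d/np.linalg.norm(d)
def plane(c,p,z):
    e,d=ray(c,p); return e+d*(z-e[2])/d[2]
def proj(c,P):
    q=rot(c).T@(np.array(P,float)-c['eye']); return np.array([c['fx']*q[0]/q[2]+c['cx'],c['fy']*q[1]/q[2]+c['cy']])
def tri(c1,p1,c2,p2):
    e1,d1=ray(c1,p1);e2,d2=ray(c2,p2)
    t=np.linalg.lstsq(np.c_[d1,-d2],e2-e1,rcond=None)[0]
    a=e1+d1*t[0];b=e2+d2*t[1]; return (a+b)/2,np.linalg.norm(a-b)
E
python3 - <<'E'
from h import *
d=pickle.load(open('d0.pkl','rb'))
for n in d:
    im=d[n]['img']; m=(im.max(2)<38).astype('uint8')
    k,l,st,ce=cv2.connectedComponentsWithStats(m)
    for i in range(1,k):
        if 40<st[i][4]<1500: print(n,st[i],ce[i])
def up(n,x,y,w,h,s):
    a=d[n]['img'][y:y+h,x:x+w]; return cv2.cvtColor(cv2.resize(a,None,fx=s,fy=s,interpolation=cv2.INTER_CUBIC),cv2.COLOR_RGB2BGR)
a=up('scene',235,180,100,40,8);b=up('top',240,210,100,50,8)
a=cv2.convertScaleAbs(a,alpha=1.5,beta=10);b=cv2.convertScaleAbs(b,alpha=1.5,beta=10)
cv2.imwrite('pics/knobs.png',b and 0 if False else cv2.resize(np.vstack([a,b]),(640,576)))
a=up('scene',380,190,100,105,4);b=up('top',100,198,100,105,4)
cv2.imwrite('pics/pop.png',np.hstack([a,b]))
E
```

```text
scene [390   0  33  27 725] [406.47862069  11.43034483]
scene [376  63  29  23 254] [388.62992126  75.55511811]
scene [277 188  15  22 224] [283.99553571 199.83482143]
scene [241 201  12  11  93] [246.78494624 205.97849462]
scene [314 203  12  11  90] [318.95555556 207.92222222]
top [313 220  15  10  95] [318.49473684 224.46315789]
top [278 234  19  18 211] [287.91943128 243.32701422]
top [249 244  12  12  89] [255.06741573 249.20224719]
```

View pics/knobs.png

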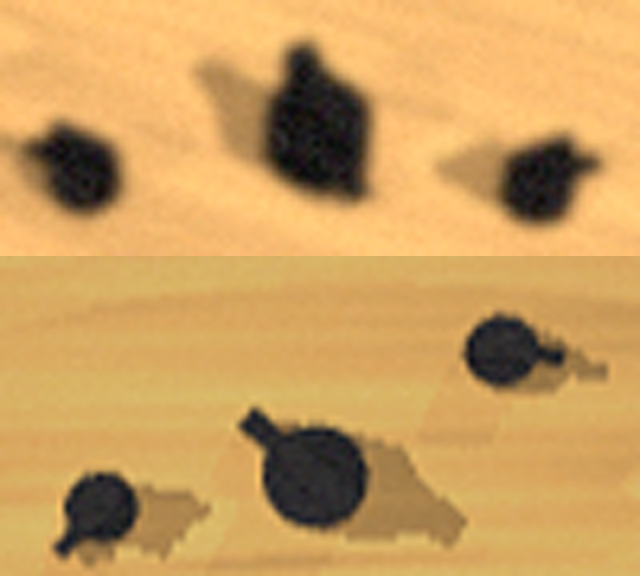

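View pics/pop.png

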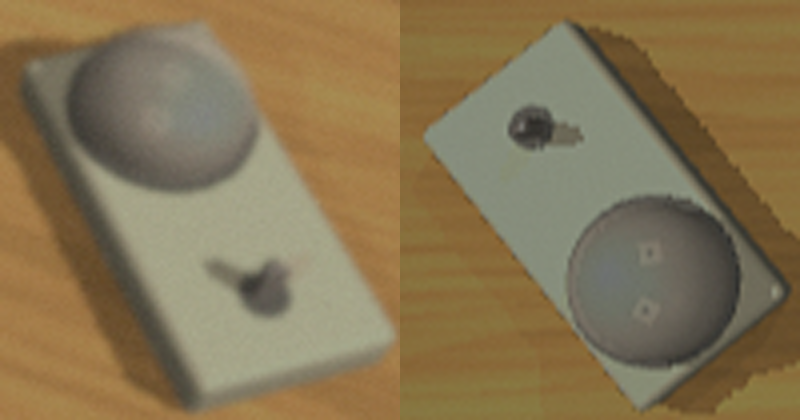

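The crop confirms the middle knob, top (289,244): its skirt is about 17 px across against about 11 px for the other two. Its nose points up-left to about (279,236). Next I measure the knob and the popper.

```bash
python3 - <<'E'
from h import *
d=pickle.load(open('d0.pkl','rb')); T,S=d['top'],d['scene']
# knob, upsampled mask
def up(n,x,y,w,h,s=8):
    a=d[n]['img'][y:y+h,x:x+w]; return cv2.resize(a,None,fx=s,fy=s,interpolation=cv2.INTER_CUBIC)
def tofull(p,x,y,s=8): return np.array([x+(p[0]+.5)/s-.5,y+(p[1]+.5)/s-.5])
m=(up('top',270,226,36,34).max(2)<55).astype('uint8')
dt=cv2.distanceTransform(m,cv2.DIST_L2,5); _,r0,_,c=cv2.minMaxLoc(dt)
ys,xs=np.nonzero(dt>r0-1); c=(xs.mean(),ys.mean())
cc=tofull(c,270,226); P20=plane(T,cc,20)
print('skirt c',cc,P20,'diam mm',2*r0/8*(1087-20)/T['fx'])
ys,xs=np.nonzero(m); rr=np.hypot(xs-c[0],ys-c[1]); nose=rr>r0*1.25; 
n=tofull((xs[nose].mean(),ys[nose].mean()),270,226); i=rr.argmax(); tip=tofull((xs[i],ys[i]),270,226)
N=plane(T,n,18); K=P20
print('nose',n,N,'yaw',np.degrees(np.arctan2(*(N-K)[1::-1])),'tip',tip,plane(T,tip,18),np.linalg.norm(plane(T,tip,18)[:2]-K[:2]))
yaw=np.arctan2(*(N-K)[1::-1]); u=np.array([np.cos(yaw),np.sin(yaw)])
# popper corners
for n in d:
    im=d[n]['img'].astype(int)
    m=((im.min(2)>90)&((im[...,0]-im[...,2])<45)).astype('uint8')
    box={'top':(100,198,100,105),'scene':(380,190,100,105)}[n]
    x,y,w,h=box; mm=np.zeros_like(m);mm[y:y+h,x:x+w]=m[y:y+h,x:x+w]
    cs,_=cv2.findContours(mm,0,2); c=max(cs,key=cv2.contourArea); print(n,'corners',cv2.approxPolyDP(cv2.convexHull(c),3,True)[:,0].tolist(),cv2.boxPoints(cv2.minAreaRect(c)).tolist())
    v=up(n,*box,4); v=cv2.cvtColor(v,cv2.COLOR_RGB2BGR); cv2.drawContours(v,[(c*4+1.5-4*np.array([x,y])).astype(int)],-1,(0,0,255),1)
    cv2.imwrite(f'pics/pm_{n}.png',v)
a=cv2.convertScaleAbs(up('top',118,215,30,30,13),alpha=1.5);b=cv2.convertScaleAbs(up('scene',430,243,30,30,13),alpha=1.5)
cv2.imwrite('pics/post.png',cv2.cvtColor(np.hstack([a,b]),cv2.COLOR_RGB2BGR))
a=cv2.convertScaleAbs(up('top',272,228,30,30,13),alpha=3.5);b=cv2.convertScaleAbs(up('scene',270,183,30,30,13),alpha=3.5)
cv2.imwrite('pics/knobz.png',cv2.cvtColor(np.hstack([a,b]),cv2.COLOR_RGB2BGR))
E
python3 -c "
import cv2,numpy as np
cv2.imwrite('pics/pm.png',np.hstack([cv2.imread('pics/pm_scene.png'),cv2.imread('pics/pm_top.png')]))"
```

```text
skirt c [288.88194444 244.00694444] [ 538.71360366 -135.0755806    20.        ] diam mm 35.90852203074094
nose [279.94830247 236.28187322] [ 557.24305137 -114.39459982   18.        ] yaw 48.14075289531326 tip [279.0625 233.6875] [ 563.38696396 -112.40915219   18.        ] 33.50435322793798
scene corners [[417, 197], [430, 196], [477, 271], [474, 279], [430, 291], [398, 228], [409, 204]] [[389.3517761230469, 211.05845642089844], [434.7767639160156, 187.9609832763672], [479.6158142089844, 276.14447021484375], [434.1908264160156, 299.241943359375]]
top corners [[139, 204], [179, 251], [171, 290], [160, 299], [106, 233]] [[104.07318115234375, 231.3414764404297], [140.41464233398438, 202.26829528808594], [195.53659057617188, 271.17071533203125], [159.19512939453125, 300.243896484375]]
```

View pics/pm.png

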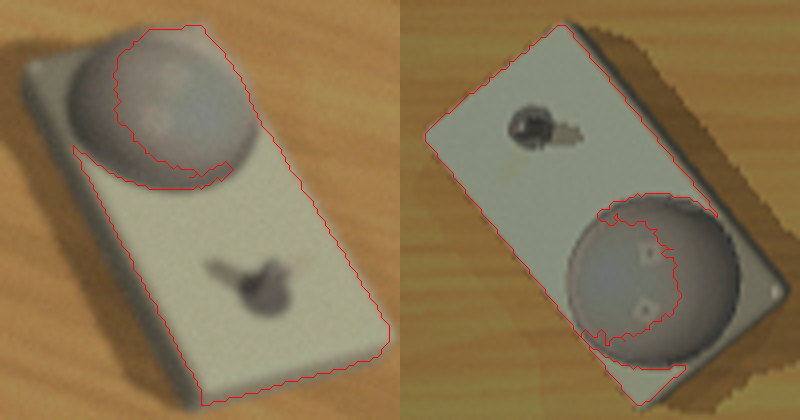

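View pics/post.png

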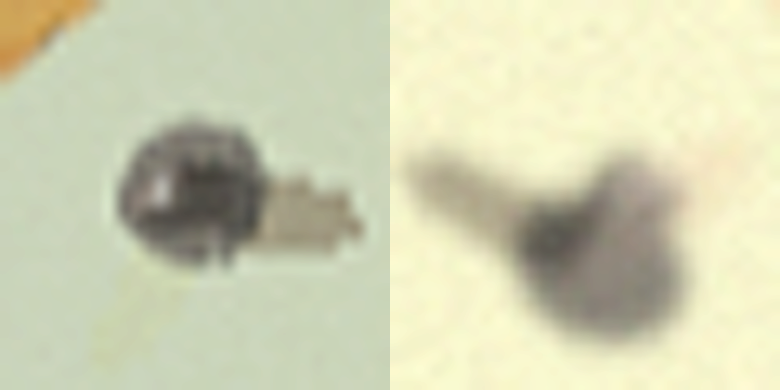

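View pics/knobz.png

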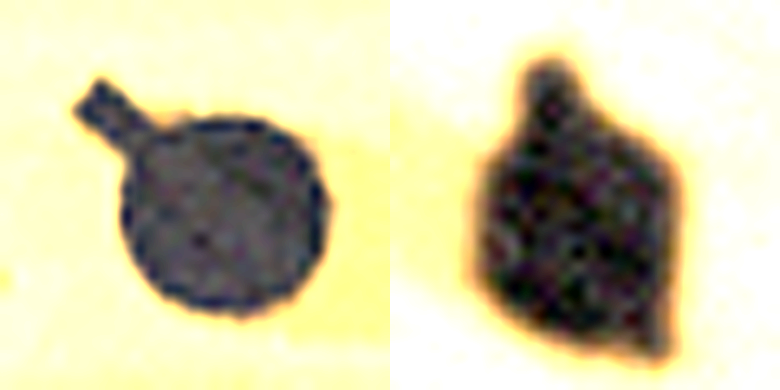

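Run:
```python
from h import *
d=pickle.load(open('d0.pkl','rb')); T,S=d['top'],d['scene']
f=lambda p,ox,oy,s:np.array([ox+(p[0]+.5)/s-.5,oy+(p[1]+.5)/s-.5])
tt=f((88,95),272,228,13); ss=f((668-390,352),270,183,13)
print('nose tri',tri(T,tt,S,ss))
K=np.array([538.7,-135.1]);y=np.radians(47);u=np.array([np.cos(y),np.sin(y)]);v=np.array([-u[1],u[0]])
for nm,a,b,z in(('bar rear top',-18,0,42),('bar front top',18,0,42),('nose tip',34,0,14),('centre bottom',0,0,0)):
    P=[*(K+a*u+b*v),z]; print(nm,'scene crop',(proj(S,P)-[270,183]+.5)*13+[390,0],'top crop',(proj(T,P)-[272,228]+.5)*13)
C=[f((p[0]-400,p[1]),100,198,4) for p in((566,22),(427,135),(638,405),(788,290))]
D=[plane(T,c,32)[:2] for c in C];
for q in D:print(q)
print('top sides',[np.linalg.norm(D[i]-D[(i+1)%4]) for i in range(4)],'centre',np.mean(D,0))
ang=lambda w:np.degrees(np.arctan2(w[1],w[0]))
print('yaw',ang(D[0]-D[3]),ang(D[1]-D[2]),ang(D[0]-D[1])-90)
C2=[f(p,380,190,4) for p in((30,70),(204,25),(391,332),(202,403))]
D2=[plane(S,c,32)[:2] for c in C2]
for q in D2:print('sc',q)
print('sides',[np.linalg.norm(D2[i]-D2[(i+1)%4]) for i in range(4)],'centre',np.mean(D2,0),'yaw',ang(D2[2]-D2[1]),ang(D2[3]-D2[0]))
# tri of common corners
# match by nearest
for i,q in enumerate(D):
    j=np.argmin([np.linalg.norm(q-w) for w in D2]); print('tri',tri(T,C[i],S,C2[j]))
# post
pt=f((190,195),118,215,13) ; 
# post top candidates
top=f((165,193),118,215,13); sc=f((630-390,180),430,243,13)
print('post tri',tri(T,top,S,sc), plane(T,top,58),plane(S,sc,58))
for yw in (ang(D[0]-D[3]),):
    c=np.mean(D,0);w=np.array([np.cos(np.radians(yw)),np.sin(np.radians(yw))])
    for z in(58,32):
        P=[*(c+65*w),z];print('model post',P,(proj(T,P)-[118,215]+.5)*13,(proj(S,P)-[430,243]+.5)*13+[390,0])
# dome apex/centre: silhouette in top
```

```text
nose tri (array([ 560.90477221, -111.08313173,   16.96285783]), np.float64(1.074591594021543))
bar rear top scene crop [546.97604598  50.54342001] top crop [304.01190181 281.99000125]
bar front top scene crop [635.71238214 200.78213249] top crop [152.71122663 145.46391787]
nose tip scene crop [673.89444457 368.70257342] top crop [86.58860796 89.55785133]
centre bottom scene crop [590.21959056 274.25029563] top crop [224.18710991 215.53638703]
[639.85937994 208.8739871 ]
[575.17840989 289.15691612]
[417.90343156 165.7731266 ]
[482.06285946  79.45030756]
top sides [np.float64(103.09692807321784), np.float64(199.8974195027961), np.float64(107.55492213211015), np.float64(204.08388153214187)] centre [528.75102021 185.81358434]
yaw 39.3583810414574 38.11453801702486 -141.14289909674937
sc [485.70495478  83.48383198]
sc [418.97434091 164.19399221]
sc [575.33586456 287.88068069]
sc [648.94224747 210.52778624]
sides [np.float64(104.72394564890782), np.float64(199.36730672041935), np.float64(106.77719740187395), np.float64(206.84917218943644)] centre [532.23935193 186.52157278] yaw 38.34506150967695 37.892828477976906
tri (array([641.23937732, 212.53531188,  19.21771942]), np.float64(0.5416981336940518))
tri (array([575.27213933, 288.41629872,  32.28137362]), np.float64(1.202982178338695))
tri (array([418.06248636, 165.06101334,  31.42330282]), np.float64(1.7191881479254256))
tri (array([481.39430681,  81.9946689 ,  25.86434014]), np.float64(2.866943638758632))
post tri (array([577.82230418, 224.66808099,  57.43767757]), np.float64(1.2280635672985178)) [577.6733282  225.11347812  58.        ] [578.47994551 223.97888792  58.        ]
model post [np.float64(579.0086581702265), np.float64(227.03457204110197), 58] [154.56648637 186.04248901] [650.50997592 190.06705602]
model post [np.float64(579.0086581702265), np.float64(227.03457204110197), 32] [202.95529472 192.06487584] [600.59260475 276.67711   ]
```

The knob is at about (539,-135) with its nose yaw at about 47°; the nose tip triangulates to z = 17 against a given 14. The post tip triangulates to (578,225,57.4) against a given 58, and the popper yaw is about 38.5°. All of this agrees with the text. I'll write a small planner and start moving.

```bash
cat > plan.py <<'E'
import sys,numpy as np
from plant import r
from scipy.spatial.transform import Rotation as R
# usage: plan.py x y z yawdeg nrows closure
x,y,z,yw,n,cl=map(float,sys.argv[1:7]); n=int(n)
s=r.sense(); p=np.array(s['eef_pos'],float); M=R.from_euler('xyz',s['tool_rot'])
cur=np.degrees(s['tool_rot'][2]); dy=(yw-cur+180)%360-180
print('t',s['time'],'pos',p.round(1),'rpy',np.degrees(s['tool_rot']).round(2),'q7',s['joints'][6].round(2),'F',s['contact_force'].round(1),'w',round(s['gripper_width'],1))
print('total',(np.array([x,y,z])-p).round(1),'dyaw',dy.round(1))
rows=[]
for i in range(n):
    d=(np.array([x,y,z])-p)/(n-i); t=round(-dy/n,1)
    l=np.round(M.inv().apply(d)/10,2); rows.append([cl,l.tolist(),t]); p=p+M.apply(l*10); M=M*R.from_euler('z',t,degrees=True)
for i in range(0,n,5): print(rows[i:i+5])
print('end',p,M.as_euler('xyz',degrees=True))
E
python3 plan.py 539 -135 300 47 21 0
```

```text
t 0.1 pos [254.5 624.9 403.8] rpy [-1.7990e+02  1.0000e-02  1.5784e+02] q7 -0.08 F [-0.3 -0.6 -0.1] w 86.9
total [ 284.5 -759.9 -103.8] dyaw -110.8
[[0.0, [-2.62, -2.84, 0.5], np.float64(5.3)], [0.0, [-2.87, -2.59, 0.5], np.float64(5.3)], [0.0, [-3.1, -2.31, 0.5], np.float64(5.3)], [0.0, [-3.3, -2.01, 0.5], np.float64(5.3)], [0.0, [-3.47, -1.7, 0.5], np.float64(5.3)]]
[[0.0, [-3.61, -1.37, 0.5], np.float64(5.3)], [0.0, [-3.72, -1.03, 0.5], np.float64(5.3)], [0.0, [-3.8, -0.69, 0.5], np.float64(5.3)], [0.0, [-3.85, -0.33, 0.5], np.float64(5.3)], [0.0, [-3.86, 0.03, 0.5], np.float64(5.3)]]
[[0.0, [-3.84, 0.38, 0.5], np.float64(5.3)], [0.0, [-3.79, 0.74, 0.5], np.float64(5.3)], [0.0, [-3.71, 1.08, 0.5], np.float64(5.3)], [0.0, [-3.59, 1.42, 0.5], np.float64(5.3)], [0.0, [-3.45, 1.75, 0.5], np.float64(5.3)]]
[[0.0, [-3.27, 2.06, 0.5], np.float64(5.3)], [0.0, [-3.07, 2.35, 0.5], np.float64(5.3)], [0.0, [-2.83, 2.62, 0.5], np.float64(5.3)], [0.0, [-2.58, 2.88, 0.5], np.float64(5.3)], [0.0, [-2.31, 3.1, 0.49], np.float64(5.3)]]
[[0.0, [-2.0, 3.3, 0.5], np.float64(5.3)]]
end [ 539.00464704 -134.9413311   299.98928345] [1.79958921e+02 9.15927161e-02 4.65386407e+01]
```

Emit:
jog_arm([
  [0.0,[-2.6,-2.8,0.5],5.3],
  [0.0,[-2.9,-2.6,0.5],5.3],
  [0.0,[-3.1,-2.3,0.5],5.3],
  [0.0,[-3.3,-2.0,0.5],5.3],
  [0.0,[-3.5,-1.7,0.5],5.3],
])

```text
time: 0.52
eef_pos: [320.6, 451.8, 389.3]
tool_rot: [3.117, -0.016, 2.298]
contact_force: [1.5, -2.4, -0.6]
gripper_width: 87.2
```

Emit:
jog_arm([
  [0.2,[-3.6,-1.4,0.5],5.3],
  [0.2,[-3.7,-1.0,0.5],5.3],
  [0.2,[-3.8,-0.7,0.5],5.3],
  [0.2,[-3.9,-0.3,0.5],5.3],
  [0.2,[-3.9,0.0,0.5],5.3],
])

```text
time: 0.93
eef_pos: [390.8, 261.0, 354.5]
tool_rot: [-3.142, -0.0, 1.826]
contact_force: [0.8, 0.1, 0.5]
gripper_width: 70.5
```

Emit:
jog_arm([
  [0.5,[-3.8,0.4,0.5],5.3],
  [0.5,[-3.8,0.7,0.5],5.3],
  [0.5,[-3.7,1.1,0.5],5.3],
  [0.5,[-3.6,1.4,0.5],5.3],
  [0.5,[-3.5,1.7,0.5],5.3],
])

```text
time: 1.35
eef_pos: [457.7, 80.1, 329.6]
tool_rot: [3.142, -0.0, 1.363]
contact_force: [-0.1, 0.2, -0.2]
gripper_width: 46.7
```

```bash
python3 plan.py 539 -135 260 47 7 0.5
```

```text
t 1.35 pos [457.7  80.1 329.6] rpy [ 1.80e+02 -2.00e-02  7.81e+01] q7 -0.33 F [-0.1  0.2 -0.2] w 46.7
total [  81.3 -215.1  -69.6] dyaw -31.1
[[0.5, [-2.77, 1.77, 0.99], np.float64(4.4)], [0.5, [-2.62, 1.98, 0.99], np.float64(4.4)], [0.5, [-2.47, 2.17, 0.99], np.float64(4.4)], [0.5, [-2.29, 2.36, 0.99], np.float64(4.4)], [0.5, [-2.1, 2.52, 1.0], np.float64(4.4)]]
[[0.5, [-1.9, 2.68, 0.99], np.float64(4.4)], [0.5, [-1.7, 2.82, 1.0], np.float64(4.4)]]
end [ 538.99762313 -135.03624385  259.98173866] [-1.79989942e+02 -2.10688658e-02  4.73017406e+01]
```

Emit:
jog_arm([
  [0.5,[-2.8,1.8,1.0],4.4],
  [0.5,[-2.6,2.0,1.0],4.4],
  [0.5,[-2.5,2.2,1.0],4.4],
  [0.5,[-2.3,2.4,1.0],4.4],
  [0.5,[-2.1,2.5,1.0],4.4],
])

```text
time: 1.77
eef_pos: [517.3, -73.8, 279.1]
tool_rot: [-3.141, 0.0, 0.98]
contact_force: [-0.2, 0.4, -0.3]
gripper_width: 43.5
```

Emit:
jog_arm([
  [0.5,[-1.9,2.7,1.0],4.4],
  [0.5,[-1.7,2.8,1.0],4.4],
  [0.5,[0,0,0],0],
])

```text
time: 2.02
eef_pos: [540.9, -140.0, 258.4]
tool_rot: [3.138, 0.004, 0.819]
contact_force: [0.6, -0.1, 0.2]
gripper_width: 43.6
```

```bash
python3 plan.py 539 -135 205.5 47 3 0.5
python3 - <<'E'
from plant import r
import cv2
from h import *
d={n:r.capture(n) for n in('scene','top')}
pickle.dump(d,open('d1.pkl','wb'))
a=cv2.resize(d['top']['img'][200:290,240:340],(400,360),interpolation=cv2.INTER_CUBIC)
b=cv2.resize(d['scene']['img'][140:230,230:330],(400,360),interpolation=cv2.INTER_CUBIC)
cv2.imwrite('pics/g1.png',cv2.convertScaleAbs(cv2.cvtColor(np.hstack([b,a]),cv2.COLOR_RGB2BGR),alpha=1.5))
E
```

```text
t 2.0167 pos [ 540.9 -140.   258.4] rpy [179.8    0.25  46.94] q7 -0.23 F [ 0.6 -0.1  0.2] w 43.6
total [ -1.9   5.  -52.9] dyaw 0.1
[[0.5, [0.09, -0.17, 1.76], np.float64(-0.0)], [0.5, [0.08, -0.17, 1.77], np.float64(-0.0)], [0.5, [0.09, -0.16, 1.76], np.float64(-0.0)]]
end [ 539.0419359  -135.01350687  205.51225417] [179.79734615   0.24697883  46.93655303]
```

View pics/g1.png

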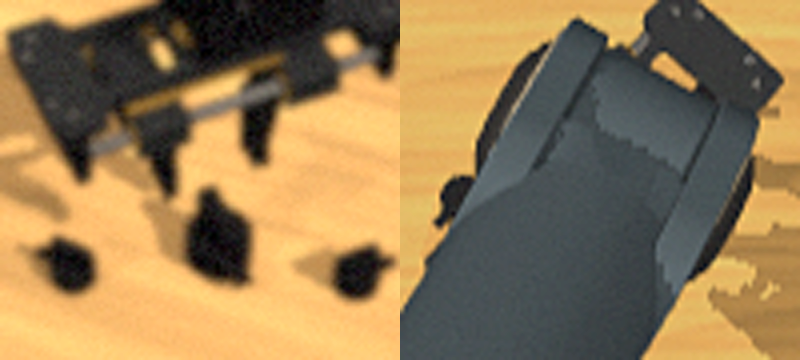

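The scene view has the open fingers at about (165,165) and (258,140), straddling the knob at (215,230) in the crop. The top view is blocked by the arm. I'll descend with a small correction.

Emit:
jog_arm([
  [0.5,[0.1,-0.2,1.0],0],
  [0.5,[0,-0.2,1.0],0],
  [0.5,[0,0,0],0],
  [0.5,[0,0,0],0],
])

```text
time: 2.45
eef_pos: [537.8, -128.7, 238.9]
tool_rot: [-3.139, 0.001, 0.832]
contact_force: [0.3, -0.6, -0.4]
gripper_width: 43.5
```

```bash
python3 plan.py 539 -135 205.5 47 2 0.5
```

```text
t 2.45 pos [ 537.8 -128.7  238.9] rpy [-1.7987e+02  3.0000e-02  4.7670e+01] q7 -0.21 F [ 0.3 -0.6 -0.4] w 43.5
total [  1.2  -6.3 -33.4] dyaw -0.7
[[0.5, [-0.19, 0.26, 1.67], np.float64(0.3)], [0.5, [-0.19, 0.26, 1.67], np.float64(0.3)]]
end [ 538.99084261 -135.00301036  205.45335189] [-1.79866455e+02  3.16576375e-02  4.70692369e+01]
```

Emit:
jog_arm([
  [0.5,[-0.2,0.3,1.0],0.3],
  [0.5,[-0.2,0.2,1.0],0.3],
  [0.5,[0,0,0.8],0],
  [0.5,[0,0,0],0],
  [0.5,[0,0,0],0],
])

```text
time: 2.87
eef_pos: [539.0, -136.7, 210.9]
tool_rot: [-3.14, 0.001, 0.819]
contact_force: [0.4, -0.0, 0.5]
gripper_width: 43.8
```

```bash
python3 plan.py 539 -135 205.5 47 1 0.5;python3 - <<'E'
from plant import r
import cv2
from h import *
d={n:r.capture(n) for n in('scene','top')}
b=cv2.resize(d['scene']['img'][150:225,240:340],(800,600),interpolation=cv2.INTER_CUBIC)
cv2.imwrite('pics/g2.png',cv2.convertScaleAbs(cv2.cvtColor(b,cv2.COLOR_RGB2BGR),alpha=2))
E
```

```text
t 2.8667 pos [ 539.  -136.7  210.9] rpy [-1.7992e+02  5.0000e-02  4.6910e+01] q7 -0.18 F [ 0.4 -0.   0.5] w 43.8
total [-0.   1.7 -5.4] dyaw 0.1
[[0.5, [0.12, -0.12, 0.54], np.float64(-0.1)]]
end [ 538.9545532  -135.02447264  205.50566956] [-1.79923333e+02  5.43520100e-02  4.70145902e+01]
```

View pics/g2.png

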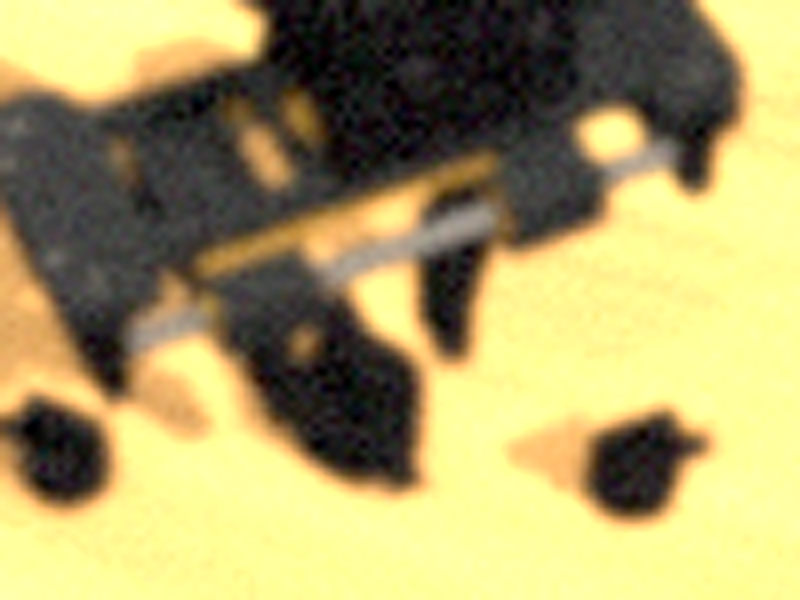

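Emit:
jog_arm([
  [0.5,[0.1,-0.1,0.5],0],
  [0.6,[0,0,0],0],
  [1.0,[0,0,0],0],
  [1.0,[0,0,0],0],
  [1.0,[0,0,0],0],
], grip_force=20)

```text
time: 3.38
eef_pos: [539.3, -135.2, 206.9]
tool_rot: [3.141, -0.0, 0.819]
contact_force: [0.1, 0.0, 0.2]
gripper_width: 24.4
```

Emit:
jog_arm([
  [1.0,[0,0,0],0],
  [1.0,[0,0,0],0],
  [1.0,[0,0,0],0],
], grip_force=50)

```text
time: 3.63
eef_pos: [539.3, -135.2, 206.8]
tool_rot: [3.141, -0.0, 0.819]
contact_force: [1.0, -0.5, 0.1]
gripper_width: 11.5
```

```bash
python3 plan.py 539 -135 280 47 2 1
```

```text
t 3.6333 pos [ 539.3 -135.2  206.8] rpy [ 1.7999e+02 -1.0000e-02  4.6940e+01] q7 -0.18 F [ 1.  -0.5  0.1] w 11.5
total [-0.3  0.2 73.2] dyaw 0.1
[[1.0, [-0.0, -0.02, -3.66], np.float64(-0.0)], [1.0, [-0.0, -0.01, -3.66], np.float64(-0.0)]]
end [ 539.05466022 -134.99216567  279.99426885] [ 1.79994369e+02 -8.57779666e-03  4.69393644e+01]
```

The grip is on the bar: opening 11.5 mm against a 12 mm bar. The knob's underside is now TCP − 207 mm. I'll lift and look.

Emit:
jog_arm([
  [1.0,[0,0,0],0],
  [1.0,[0,0,-2.0],0],
  [1.0,[0,0,-3.0],0],
  [1.0,[0,0,-3.0],0],
  [1.0,[0,0,0],0],
], grip_force=50)

```text
time: 4.05
eef_pos: [541.0, -136.4, 291.7]
tool_rot: [3.134, -0.006, 0.819]
contact_force: [0.4, 0.2, 0.2]
gripper_width: 11.5
```

```bash
python3 plan.py 579 226 285 38.5 11 1
python3 - <<'E'
from plant import r
import cv2
from h import *
d={n:r.capture(n) for n in('scene','top')}
pickle.dump(d,open('d2.pkl','wb'))
b=cv2.resize(d['scene']['img'][120:220,220:353],(800,600),interpolation=cv2.INTER_CUBIC)
cv2.imwrite('pics/g3.png',cv2.convertScaleAbs(cv2.cvtColor(b,cv2.COLOR_RGB2BGR),alpha=2))
E
```

```text
t 4.05 pos [ 541.  -136.4  291.7] rpy [179.55  -0.32  46.9 ] q7 -0.26 F [0.4 0.2 0.2] w 11.5
total [ 38.  362.4  -6.7] dyaw -8.4
[[1.0, [2.64, -2.0, 0.06], np.float64(0.8)], [1.0, [2.61, -2.04, 0.06], np.float64(0.8)], [1.0, [2.59, -2.07, 0.06], np.float64(0.8)], [1.0, [2.56, -2.11, 0.06], np.float64(0.8)], [1.0, [2.52, -2.14, 0.06], np.float64(0.8)]]
[[1.0, [2.5, -2.18, 0.06], np.float64(0.8)], [1.0, [2.46, -2.21, 0.06], np.float64(0.8)], [1.0, [2.43, -2.25, 0.06], np.float64(0.8)], [1.0, [2.4, -2.28, 0.06], np.float64(0.8)], [1.0, [2.37, -2.31, 0.06], np.float64(0.8)]]
[[1.0, [2.34, -2.35, 0.06], np.float64(0.8)]]
end [578.98238965 225.95871657 285.03193149] [179.60010751  -0.38885758  38.09886683]
```

View pics/g3.png

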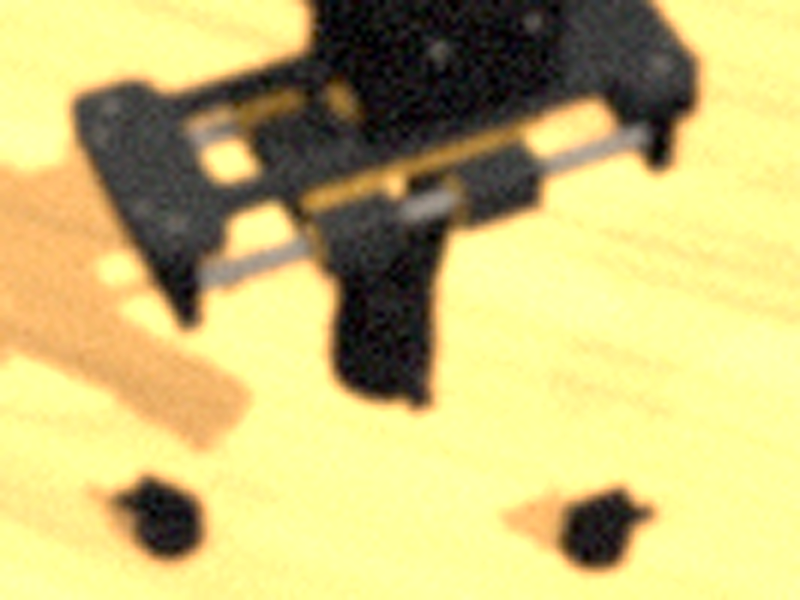

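Knob held upright, with its nose at about (420,395) in the crop. I'll carry it to above the post.

Emit:
jog_arm([
  [1.0,[2.0,-1.5,0],0.8],
  [1.0,[2.6,-2.1,0],0.8],
  [1.0,[2.6,-2.1,0],0.8],
  [1.0,[2.6,-2.1,0],0.8],
  [1.0,[2.5,-2.1,0],0.8],
])

```text
time: 4.57
eef_pos: [554.8, 23.6, 285.3]
tool_rot: [-3.14, 0.002, 0.749]
contact_force: [0.9, 0.0, -0.4]
gripper_width: 11.5
```

Emit:
jog_arm([
  [1.0,[2.5,-2.2,0],0.8],
  [1.0,[2.5,-2.2,0],0.8],
  [1.0,[2.4,-2.2,0],0.8],
  [1.0,[2.4,-2.3,0],0.8],
  [1.0,[2.4,-2.3,0],0.8],
])

```text
time: 4.98
eef_pos: [572.4, 188.2, 285.0]
tool_rot: [-3.141, 0.003, 0.679]
contact_force: [0.6, -0.6, 0.1]
gripper_width: 11.4
```

```bash
python3 plan.py 579 226 285 38.5 3 1
```

```text
t 4.9833 pos [572.4 188.2 285. ] rpy [-1.7994e+02  1.7000e-01  3.8910e+01] q7 -0.94 F [ 0.6 -0.6  0.1] w 11.4
total [ 6.6 37.8 -0. ] dyaw -0.4
[[1.0, [0.96, -0.84, -0.0], np.float64(0.1)], [1.0, [0.96, -0.84, -0.0], np.float64(0.1)], [1.0, [0.97, -0.85, -0.0], np.float64(0.1)]]
end [579.0214131  226.05132669 284.9872842 ] [-1.79938428e+02  1.68494352e-01  3.86069716e+01]
```

Emit:
jog_arm([
  [1.0,[1.0,-0.8,0],0.1],
  [1.0,[1.0,-0.8,0],0.1],
  [1.0,[0.9,-0.9,0],0.1],
  [1.0,[0,0,0],0],
  [1.0,[0,0,0],0],
])

```text
time: 5.4
eef_pos: [580.0, 223.5, 286.3]
tool_rot: [3.141, 0.001, 0.674]
contact_force: [0.0, -0.2, -0.0]
gripper_width: 11.5
```

```bash
python3 plan.py 579 226 268 38.5 2 1
python3 - <<'E'
from plant import r
import cv2
from h import *
d={n:r.capture(n) for n in('scene','top')}
pickle.dump(d,open('d3.pkl','wb'))
b=cv2.resize(d['scene']['img'][180:300,370:490],(600,600),interpolation=cv2.INTER_CUBIC)
cv2.imwrite('pics/p1.png',cv2.convertScaleAbs(cv2.cvtColor(b,cv2.COLOR_RGB2BGR),alpha=1.5))
E
```

```text
t 5.4 pos [580.  223.5 286.3] rpy [1.7998e+02 7.0000e-02 3.8610e+01] q7 -1.0 F [ 0.  -0.2 -0. ] w 11.5
total [ -1.    2.5 -18.3] dyaw -0.1
[[1.0, [0.04, -0.13, 0.91], np.float64(0.1)], [1.0, [0.04, -0.13, 0.92], np.float64(0.1)]]
end [579.02020998 226.03340184 267.99258731] [1.79982774e+02 6.59013739e-02 3.84071686e+01]
```

View pics/p1.png

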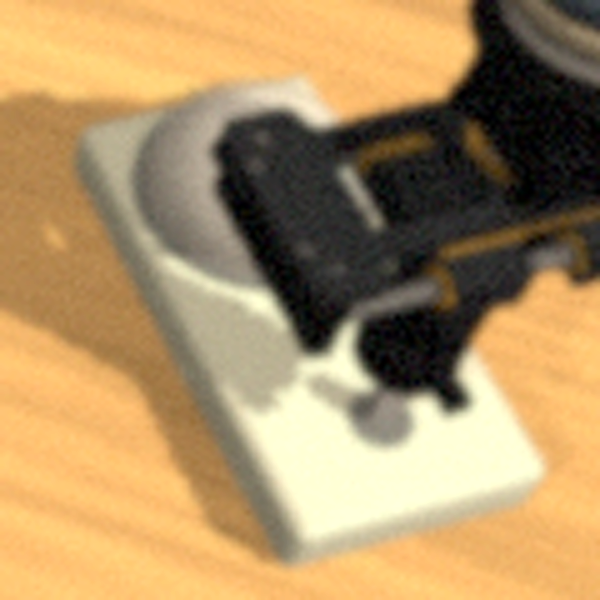

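Run:
```python
from h import *
d=pickle.load(open('d3.pkl','rb'));S=d['scene'];T=d['top']
P=np.array([580,223.5]);y=np.radians(38.6);u=np.array([np.cos(y),np.sin(y)]);v=np.array([-u[1],u[0]])
crop=lambda q:(q-[370,180]+.5)*5
for nm,a,b,z in(('tip mid',34,0,93.5),('tip low +',34,5,89.5),('tip low -',34,-5,89.5),('tip top +',34,5,97.5),('tip top-',34,-5,97.5)):
    print(nm,crop(proj(S,[*(P+a*u+b*v),z])))
th=np.linspace(0,2*np.pi,200)
sk=np.array([crop(proj(S,[*(P+20*np.cos(t)*u+20*np.sin(t)*v),79.5])) for t in th])
img=cv2.imread('pics/p1.png')
cv2.polylines(img,[sk.astype(int)],True,(0,0,255),1)
for c,col in(((578,225),(255,0,0)),((580,227),(0,160,0))):
  for z in(58,32):
    q=np.array([crop(proj(S,[c[0]+7*np.cos(t),c[1]+7*np.sin(t),z])) for t in th]);cv2.polylines(img,[q.astype(int)],True,col,1)
nb=np.array([crop(proj(S,[*(P+a*u+b*v),89.5])) for a,b in((19,5),(34,5),(34,-5),(19,-5))]);cv2.polylines(img,[nb.astype(int)],True,(0,0,255),1)
w=img[300:480,280:520];cv2.imwrite('pics/p2.png',cv2.resize(w,None,fx=3,fy=3))
t=cv2.resize(T['img'][195:305,90:210],(720,660)[:2],interpolation=cv2.INTER_CUBIC)
cv2.imwrite('pics/p2t.png',cv2.cvtColor(cv2.resize(t,(600,550)),cv2.COLOR_RGB2BGR))
```

```text
tip mid [463.4222605  414.67945409]
tip low + [472.19605333 416.81743645]
tip low - [447.77633747 423.38981571]
tip top + [479.16120577 405.91730535]
tip top- [454.5651558  412.52117044]
```

View pics/p2.png

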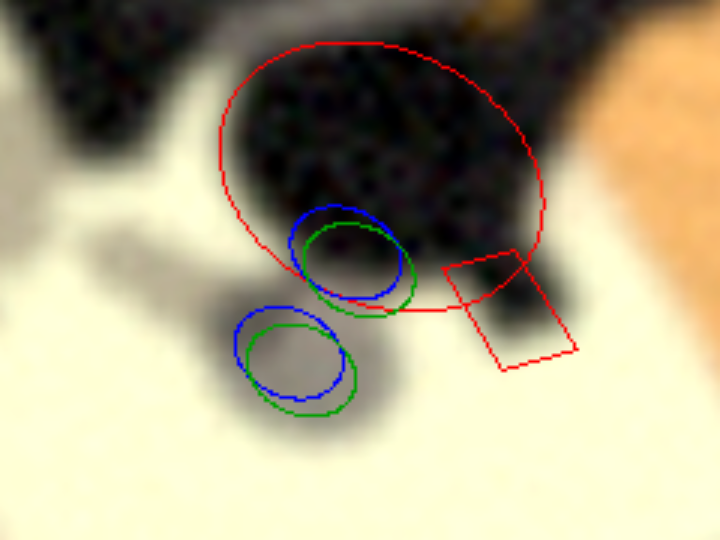

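View pics/p2t.png

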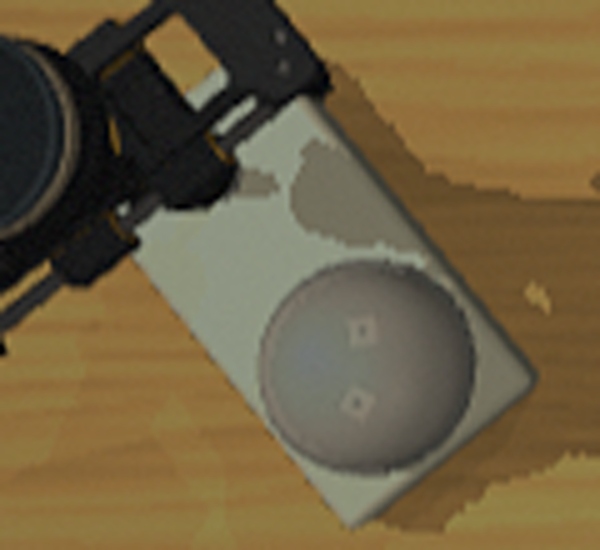

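The scene crop shows the knob's nose at about (530,300). It agrees with the predicted outline to about 1–2 px. The post collar's blob is centred at about (303,365), which matches a post axis near (580,227). I'll lower to just above the post tip and watch the force.

```bash
python3 plan.py 580.5 227 270 38.5 2 1
```

```text
t 5.5 pos [580.1 222.3 286.7] rpy [1.7997e+02 5.0000e-02 3.8490e+01] q7 -1.0 F [ 0.8  0.  -0.3] w 11.7
total [  0.4   4.7 -16.7] dyaw 0.0
[[1.0, [0.16, -0.17, 0.83], np.float64(-0.0)], [1.0, [0.16, -0.18, 0.84], np.float64(-0.0)]]
end [580.46094335 226.98898211 269.95489695] [1.79971108e+02 5.49568918e-02 3.84899928e+01]
```

Emit:
jog_arm([
  [1.0,[0.2,-0.2,0.8],0],
  [1.0,[0.1,-0.2,0.7],0],
  [1.0,[0,0,0],0],
  [1.0,[0,0,0],0],
  [1.0,[0,0,0],0],
])

```text
time: 5.92
eef_pos: [579.9, 229.0, 271.5]
tool_rot: [-3.142, 0.0, 0.674]
contact_force: [0.1, 0.3, -0.5]
gripper_width: 11.6
```

```bash
python3 plan.py 580.5 227 268 38.5 2 1
python3 - <<'E'
from plant import r
import cv2
from h import *
d={n:r.capture(n) for n in('scene','top')}
pickle.dump(d,open('d4.pkl','wb'))
b=cv2.resize(d['scene']['img'][215:275,410:490],(800,600),interpolation=cv2.INTER_CUBIC)
cv2.imwrite('pics/p3.png',cv2.cvtColor(b,cv2.COLOR_RGB2BGR))
E
```

```text
t 5.9167 pos [579.9 229.  271.5] rpy [-1.800e+02  2.000e-02  3.862e+01] q7 -0.99 F [ 0.1  0.3 -0.5] w 11.6
total [ 0.6 -2.  -3.5] dyaw -0.1
[[1.0, [-0.04, 0.1, 0.18], np.float64(0.1)], [1.0, [-0.04, 0.1, 0.17], np.float64(0.1)]]
end [580.50661986 226.97676406 268.04092807] [-1.79999495e+02  2.04277294e-02  3.84246129e+01]
```

View pics/p3.png

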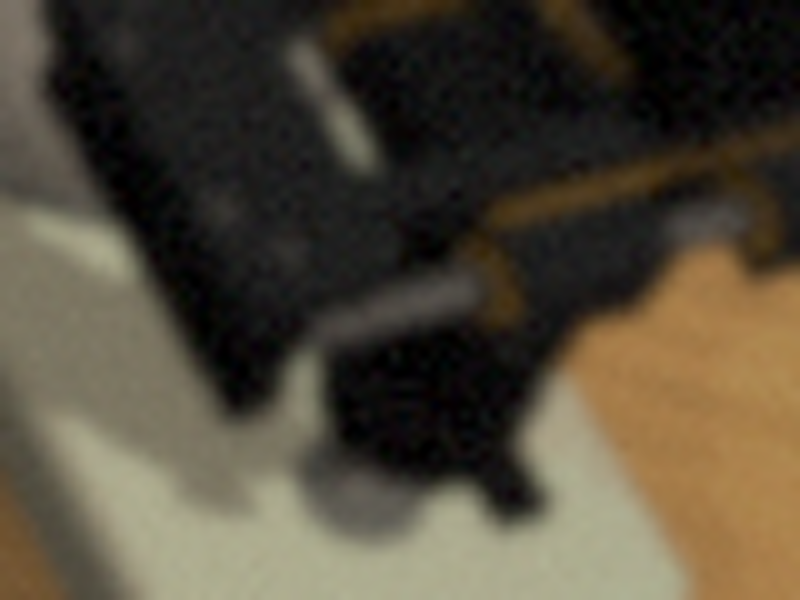

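Run:
```python
from h import *
d=pickle.load(open('d0.pkl','rb'));T,S=d['top'],d['scene']
f=lambda p,ox,oy,s:np.array([ox+(p[0]+.5)/s-.5,oy+(p[1]+.5)/s-.5])
t=f((191,194),118,215,13)
s=np.array([445.7,264.2]);print(tri(T,t,S,s),plane(T,t,33),plane(S,s,33))
# ellipse fit of collar in original scene using saturation/brightness
a=S['img'][243:273,430:460]; g=cv2.resize(cv2.cvtColor(a,cv2.COLOR_RGB2GRAY),None,fx=13,fy=13,interpolation=cv2.INTER_CUBIC)
print(np.percentile(g,[5,50,90])); m=(g<125).astype('uint8')
cs,_=cv2.findContours(m,0,2);c=max(cs,key=cv2.contourArea)
v=cv2.cvtColor(g,cv2.COLOR_GRAY2BGR);cv2.drawContours(v,[c],-1,(0,0,255),1)
b=T['img'][215:245,118:148]; g2=cv2.resize(cv2.cvtColor(b,cv2.COLOR_RGB2GRAY),None,fx=13,fy=13,interpolation=cv2.INTER_CUBIC)
m2=(g2<95).astype('uint8');cs,_=cv2.findContours(m2,0,2);c2=max(cs,key=cv2.contourArea);print(cv2.minEnclosingCircle(c2),cv2.boundingRect(c2),cv2.boundingRect(c))
v2=cv2.cvtColor(g2,cv2.COLOR_GRAY2BGR);cv2.drawContours(v2,[c2],-1,(0,0,255),1)
th=np.linspace(0,6.3,90)
for P,col in(((580,227),(0,255,0)),((579,229),(255,0,0))):
  for z,rr in((32,7),(54,7),(58,4)):
    q=np.array([(proj(S,[P[0]+rr*np.cos(x),P[1]+rr*np.sin(x),z])-[430,243]+.5)*13 for x in th]);cv2.polylines(v,[q.astype(int)],False,col,1)
    q=np.array([(proj(T,[P[0]+rr*np.cos(x),P[1]+rr*np.sin(x),z])-[118,215]+.5)*13 for x in th]);cv2.polylines(v2,[q.astype(int)],False,col,1)
cv2.imwrite('pics/col.png',np.hstack([v,v2]))
```

```text
(array([578.86024545, 228.36241707,  31.00521911]), np.float64(2.0319368468817602)) [578.5618295  228.75310606  33.        ] [580.64284115 227.05611969  33.        ]
[ 89. 160. 162.]
((196.5, 199.0), 77.28690338134766) (120, 128, 154, 136) (30, 161, 263, 181)
```

View pics/col.png

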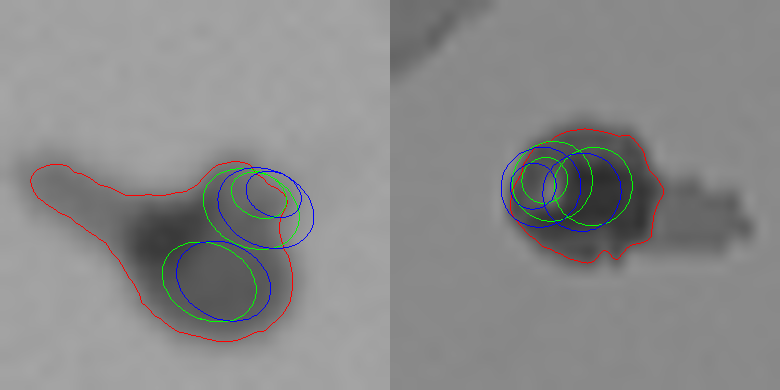

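The collar outline, triangulated across both views, gives a post axis of about (579.5,227.7), z 31 at the deck. I'll aim there and descend gently, watching the force.

Emit:
jog_arm([
  [1.0,[0,0.1,0.3],0],
  [1.0,[0,0,0.3],0],
  [1.0,[0,0,0.3],0],
  [1.0,[0,0,0],0],
  [1.0,[0,0,0],0],
])

```text
time: 6.43
eef_pos: [580.4, 228.4, 262.4]
tool_rot: [-3.141, 0.001, 0.674]
contact_force: [0.3, -0.5, -0.8]
gripper_width: 11.6
```

Emit:
jog_arm([
  [1.0,[0,0,0.2],0],
  [1.0,[0,0,0.2],0],
  [1.0,[0,0,0],0],
  [1.0,[0,0,0],0],
])

```text
time: 6.77
eef_pos: [580.5, 228.5, 258.6]
tool_rot: [-3.142, 0.0, 0.674]
contact_force: [-0.2, 0.2, -0.1]
gripper_width: 11.7
```

Emit:
jog_arm([
  [1.0,[0,0,0.3],0],
  [1.0,[0,0,0.3],0],
  [1.0,[0,0,0],0],
  [1.0,[0,0,0],0],
])

```text
time: 7.1
eef_pos: [580.5, 228.5, 252.4]
tool_rot: [-3.142, 0.0, 0.674]
contact_force: [-0.2, -0.7, -0.6]
gripper_width: 11.3
```

Still free at an underside height of about 45.6 mm, well past the taper, so the D has engaged. I'll keep going; spring force should appear near TCP 249.

Emit:
jog_arm([
  [1.0,[0,0,0.3],0],
  [1.0,[0,0,0.2],0],
  [1.0,[0,0,0],0],
  [1.0,[0,0,0],0],
], grip_force=60)

```text
time: 7.43
eef_pos: [580.6, 228.4, 248.1]
tool_rot: [-3.141, -0.0, 0.674]
contact_force: [-1.7, -0.2, 4.2]
gripper_width: 11.7
```

Emit:
jog_arm([
  [1.0,[0,0,0.2],0],
  [1.0,[0,0,0.2],0],
  [1.0,[0,0,0],0],
  [1.0,[0,0,0],0],
])

```text
time: 7.77
eef_pos: [580.6, 228.3, 244.5]
tool_rot: [-3.141, -0.0, 0.674]
contact_force: [-2.9, -0.8, 7.5]
gripper_width: 11.6
```

Emit:
jog_arm([
  [1.0,[0,0,0.2],0],
  [1.0,[0,0,0.2],0],
  [1.0,[0,0,0],0],
  [1.0,[0,0,0],0],
])

```text
time: 8.1
eef_pos: [580.7, 228.3, 241.1]
tool_rot: [-3.141, -0.0, 0.674]
contact_force: [-4.0, -1.1, 11.3]
gripper_width: 11.4
```

Emit:
jog_arm([
  [1.0,[0,0,0.1],0],
  [1.0,[0,0,0.1],0],
  [1.0,[0,0,0],0],
  [1.0,[0,0,0],0],
])

```text
time: 8.43
eef_pos: [580.8, 228.2, 240.2]
tool_rot: [-3.14, -0.001, 0.674]
contact_force: [-6.0, -2.0, 16.5]
gripper_width: 11.6
```

Run:
```python
from plant import r
import cv2
from h import *
s=r.sense();print(s['time'],s['eef_pos'],s['contact_force'],s['gripper_width'])
d={n:r.capture(n) for n in('scene','top')}
pickle.dump(d,open('d5.pkl','wb'))
b=cv2.resize(d['scene']['img'][215:300,385:485],(400,340),interpolation=cv2.INTER_CUBIC)
c=cv2.resize(d['top']['img'],(400,300))
cv2.imwrite('pics/p5.png',cv2.convertScaleAbs(cv2.cvtColor(np.hstack([b,cv2.copyMakeBorder(c,20,20,0,0,0)]),cv2.COLOR_RGB2BGR),alpha=1.4))
print(s['tool_rot'])
```

```text
8.4333 [580.808859   228.18563139 240.15097992] [-6.01136823 -1.97501147 16.5075839 ] 11.612628138177806
[-3.14023161e+00 -8.38622982e-04  6.74174430e-01]
```

View pics/p5.png

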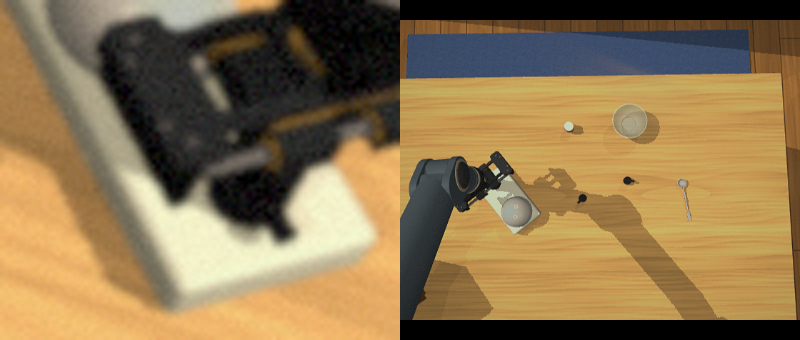

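The stop was reached at TCP z ≈ 240.8, exactly the predicted height. I'll relieve the small sideways load and press a little more.

Emit:
jog_arm([
  [1.0,[-0.1,0,0.05],0],
  [1.0,[0,0,0.05],0],
  [1.0,[0,0,0],0],
  [1.0,[0,0,0],0],
  [1.0,[0,0,0],0],
], grip_force=60)

```text
time: 8.95
eef_pos: [580.5, 227.9, 240.1]
tool_rot: [-3.14, -0.003, 0.674]
contact_force: [-5.7, -1.4, 20.4]
gripper_width: 11.6
```

Emit:
jog_arm([
  [1.0,[0,0,0],0],
  [1.0,[0,0,0],0],
  [1.0,[0,0,0],0],
  [1.0,[0,0,0],0],
  [1.0,[0,0,0],0],
])

```text
time: 9.37
eef_pos: [580.5, 227.9, 240.0]
tool_rot: [-3.14, -0.003, 0.674]
contact_force: [-6.0, -1.1, 20.1]
gripper_width: 11.6
```

Run:
```python
from plant import r
print(r.job_done()); s=r.sense(); print(s['time'],s['eef_pos'],s['contact_force'],s['gripper_width'])
```

```text
the job is handed in; nothing more can be done
None
the job is handed in; nothing more can be done
```

I gripped the largest (middle) knob by its bar, turned it so the nose points away from the dome, and slid it onto the D-post. I then pressed the plunger to its stop and handed the job in at about 9.4 s, still gripping at 60 N and pressing.

**Last checks before handing in:**
- **Seating:** the knob slid down without resistance to well below the taper. The spring was first felt between TCP z 252 and 248 mm, where 249 was predicted for fully home.
- **Plunger down:** the force rose steadily to 11 N, then stiffened at about z = 241 mm, which matches the predicted 8 mm stop. It held steady at 20 N and z = 240.0 mm.
- **Grip:** the opening stayed at 11.6 mm on the 12 mm bar.
- **Bystanders:** the bowl, teaspoon and checkers looked unmoved in the last top picture; I did not measure them.

**What disagreed:**
- The two cameras differed by about 2 mm on the post's position, so I aimed between them.
- A sideways load of about 6 N remained at the end; a 1 mm correction barely changed it.
- The arm hid the post from the top camera, so seating was confirmed by height, force and the scene view of the nose, not by seeing the joint itself.

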